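Short spin on the bench centrifuge

ROBOT

A 6-joint arm with a two-finger parallel gripper is mounted at the origin on a cart in front of the work surface, level with it; the furniture and walls round the work are solid. World frame = base frame: x ahead of the robot, y to its left, z up, the work surface at z = 0. Lengths are in m, angles in degrees, forces in N, time in s.
With the tool pointing down it reaches from about 0.325 to 0.85 m from the base axis. Payload 15.5 kg.
Tool frame: the origin (TCP) lies at the very end of the fingers, on their centre line; the grasp point (between the pads) lies arm.grip_depth behind it (arm.grip_depth is the distance from the TCP to the grasp point, in m); z points along the fingers, y is the line along which they close (so a half turn about z gives the same grasp; the last joint's range is limited). The gripper opens to 91 mm and grips with 3 to 60 N. Pads are 32 mm wide; open, the fingers measure 118 mm over their backs; the gripper's body (76 mm by 178 mm) begins 60 mm behind the grasp point.
Start: joints at [59.559, 28.281, 77.091, -0, 74.628, -5.472], TCP at [0.264, 0.567, 0.214] pointing down, gripper open.
Joint ranges: [-166.48, 166.48], [-47.26, 123.95], [12.59, 153.08], [-70.14, 250.14], [6.76, 159.57], [-176.63, 176.63]. Speed limits (degrees/s): [108.29, 108.29, 147.25, 172.46, 172.46, 172.46].

INTERFACE

Orientations are given as a 3x3 rotation matrix whose columns are the frame's x, y, z axes.
In Python, from rig import arm gives the robot as it stands. Calls block until the motion is done:
- arm.move_to(position, orientation): joint-space move of the TCP to a pose.
- arm.move_l(position, orientation=None, feed=0.15): straight line of the TCP; orientation=None keeps the orientation; feed is the mean speed in m/s.
- arm.move_joints(angles): joint-space move.
- arm.grip(opening): finger opening in m; the grip force is fixed at half the most; returns when the fingers have stopped.
- arm.sleep(seconds).
- arm.solve_ik(position, orientation): joint angles nearest the present ones, or None.
- arm.snapshot(name): name is "side" or "top" or "wrist"; returns the picture (400x640x3 uint8, red, green, blue); there is no depth.
- arm.get_calibration(name): a dict with "intrinsics" (3x3 intrinsics, pixels), "cam_to_world" (4x4, takes a point from camera to world coordinates). Camera axes: x right, y down, z forward; pixel columns grow to the right and rows downward; lengths in m; the calibration is good to about 2 mm. A picture is of the moment at which its call begins: read the wrist's pose just before it. get_calibration takes no time and is no camera call; for the wrist camera it gives the pose at the moment of the call.
A pose or a line that the arm cannot do raises arm.Unreachable and nothing moves.
- arm.sign_off(): hands the job in; it is judged then, once.
Readings, each from a call of its own:
- arm.current_t(): time.
- arm.current_joint_positions(): joint angles.
- arm.current_dq(): joint speeds.
- arm.current_tau(): joint torques, N m.
- arm.current_ee_pos(): TCP position.
- arm.current_tool_rot(): TCP orientation.
- arm.current_force(): force on the tool from outside, world axes, zero at the start.
- arm.current_torque(): the same for the moment, N m.
- arm.current_width(): finger opening in m.
- arm.current_grasp_force(): force on a finger pad.
Only numpy, scipy, OpenCV 4.12 (cv2) and the standard library are available. Lean on these libraries where they do the work, as an engineer would, in place of code of your own. Each camera call takes 0.05 s, during which the arm holds its last target. There are 200 camera calls.

TASK

Give the tubes in the small bench centrifuge right in front of the robot a short spin, touching it only with the closed fingertips: push the half-open lid down until it is shut, then switch the power rocker on by pressing its raised front half down until that half is level, then press the long bar key fully down and keep it pressed; the program finishes while holding the bar key down. Keep to this order, leave the round key (the lid release) unpressed, and press gently enough that the centrifuge stays in its place. Grasp and lift nothing, do not open the lid further, and leave everything else on the bench where it is.

Things in the scene. Friction and masses are not known exactly. Their poses are not given: they have to be found in the camera images.
- centrifuge: White bench centrifuge, loose, about 1.8 kg, 220 (x) x 200 (y) x 100 mm with lid shut. Origin: centre of its underside. x axis points from the low control deck (front) to the lid hinge (rear), z up. Deck: x -110 to -16 mm, top at z 51; on it at x -66 mm the rocker (y +64), round key (y 0) and long bar key (y -62). Behind: open bowl (rim at z 91) with rotor, under the lid.
- lid (a joint): Lid hinge angle, rad: 0 is shut, grows as the lid opens; starts half open, 0.45 to 0.8. The hinge is stiff by friction, so the lid stays where it is left; 1 to 3 N pressed down on it moves it. Stops at 0 with its upper face level, 100 mm above the bench.
- lid_hinge (a point): Middle of the lid's hinge axis (parallel to the centrifuge's y): x = +107, y = 0, z = 96 mm in the centrifuge's frame.
- lid_front (a point): Middle of the upper front edge of the clear lid (flat, 128 mm from hinge to front edge, 196 mm wide, 5 mm thick, grey strip along the front edge).
- rocker (a joint): Angle of the white power rocker in its black frame, rad: 0 is off (half nearest the front raised, rear half level), 0.35 is on, at its stop (front half level, rear half raised). Stays where it is left by friction; about 2 to 3 N on the end of a half turns it.
- rocker_axis (a point): Middle of the rocker's axis, at the bottom of its V-shaped top: x = -66, y = +64, z = 55 mm in the centrifuge's frame. The rocker is 24 mm wide (y) and has two flat halves, each 20 mm long, before and behind the axis. A level half is at this height, in a frame 2 mm lower; a raised one slopes up at 0.35 rad.
- rocker_near_end (a point): Middle of the upper outer edge of the rocker's front half, 20 mm from the axis: 7 mm above the axis when off, level with it when on.
- round_key (a joint): Travel of the round key, m: 0 up, 0.005 fully down; springs back (2 N to start, 6 N fully down). It releases the lid; not to be pressed.
- round_key_top (a point): Centre of the top of the white round key, 24 mm across, 9 mm above the deck, 60 mm above the bench when up.
- bar_key (a joint): Travel of the long bar key, m: 0 up, 0.005 fully down; springs back (2 N to start, 6 N fully down).
- bar_key_top (a point): Centre of the top of the white bar key, 22 (x) x 52 (y) mm, 9 mm above the deck, 60 mm above the bench when up.
- tube_rack: White wire rack of capped tubes, 84 x 168 x 79 mm, loose, 0.6 kg. Bystander; it stands on one side of the bench middle and the centrifuge on the other. Origin: centre of its underside as it stands (or lies).
- loose_tube: Capped sample tube, 17 mm thick and 88 mm long, lying loose on the bench between the centrifuge and the rack. Bystander. Origin: centre of its underside as it stands (or lies).
- film: White roll of film, 60 mm across, 50 mm high, loose. Bystander. Origin: centre of its underside as it stands (or lies).
- dropper: Brown dropper bottle, 36 mm across, 98 mm high, loose. Bystander. Origin: centre of its underside as it stands (or lies).
- glass_beaker: Clear beaker, 52 mm across, 69 mm high, loose. Bystander. Origin: centre of its underside as it stands (or lies).
- wash: Wash bottle with bent spout, 64 x 92 x 180 mm, loose. Bystander. Origin: centre of its underside as it stands (or lies).

How it is judged:
By the outcome, as a careful person would: the job done as asked, in the order asked, and still so for the second after the job is handed in, while the arm keeps its last pose, push and grip.
It also fails if it takes over 45 s, if anything falls off the work surface, if the arm or the gripper's body presses on something with over 40 N, if the wrist force passes 120 N, or if a joint passes its speed limit or range.

## Working session

There is one attempt and no reset: what is moved stays moved. The work goes in short steps, each a Python script; the robot and the scene stay as the last script left them, time stands still between calls to the robot, and variables do not carry over. Pictures are saved under pics/ and viewed, at most 10 in all, crops included, and the job is handed in when it is done.

```bash
mkdir -p pics
python3 - <<'E'
from rig import arm
import cv2
for n in("top","side"):
    cv2.imwrite(f"pics/{n}0.png",arm.snapshot(n)[:,:,::-1]); c=arm.get_calibration(n); print(n,c["intrinsics"].round(1).tolist(),c["cam_to_world"].round(3).tolist())
print(arm.grip_depth,arm.current_t())
E
```

```text
top [[399.5, 0.0, 321.8], [0.0, 399.5, 201.1], [0.0, 0.0, 1.0]] [[-0.001, -0.979, 0.204, 0.308], [-1.0, 0.002, 0.002, 0.013], [-0.002, -0.204, -0.979, 1.233], [0.0, 0.0, 0.0, 1.0]]
side [[453.3, 0.0, 320.7], [0.0, 453.3, 198.6], [0.0, 0.0, 1.0]] [[0.83, -0.343, 0.441, -0.156], [-0.558, -0.492, 0.668, -1.06], [-0.012, -0.8, -0.6, 1.049], [0.0, 0.0, 0.0, 1.0]]
0.0188 0.1
```

View pics/top0.png

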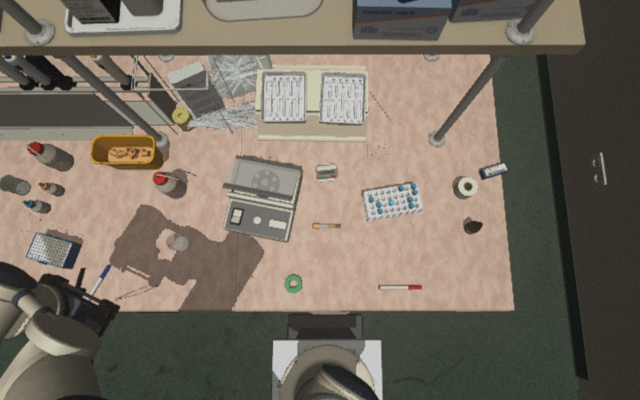

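View pics/side0.png

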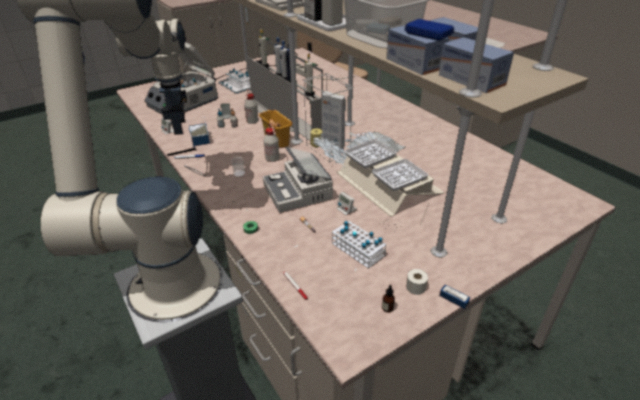

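```bash
cat > h.py <<'E'
from rig import arm
import cv2, numpy as np
def snap(n,f):
    c=arm.get_calibration(n); im=arm.snapshot(n)[:,:,::-1].copy(); cv2.imwrite(f"pics/{f}.png",im)
    np.savez(f"pics/{f}.npz",K=c["intrinsics"],T=c["cam_to_world"]); return im
def ray(f,uv):
    d=np.load(f"pics/{f}.npz"); v=d["T"][:3,:3]@np.linalg.inv(d["K"])@[uv[0],uv[1],1]; return d["T"][:3,3],v
def plane(f,uv,z):
    o,v=ray(f,uv); return o+v*(z-o[2])/v[2]
def proj(f,p):
    d=np.load(f"pics/{f}.npz"); q=d["K"]@np.linalg.inv(d["T"])[:3]@np.append(p,1); return q[:2]/q[2]
E
python3 - <<'E'
from h import *
R=arm.current_tool_rot(); p=arm.current_ee_pos(); T=arm.get_calibration("wrist")["cam_to_world"]
print(R.round(2).tolist(),"cam in tool",(R.T@(T[:3,3]-p)).round(3),(R.T@T[:3,:3]).round(2).tolist(), arm.get_calibration("wrist")["intrinsics"][0,0])
arm.move_l([p[0],p[1],0.36]); arm.grip(0)
a=np.radians(-8)
Rd=np.array([[0,1,0],[1,0,0],[0,0,-1.]])
Rz=np.array([[np.cos(a),-np.sin(a),0],[np.sin(a),np.cos(a),0],[0,0,1]])
for s in(1,-1):
  for h in (.36,.3):
    M=Rz@Rd; M[:,:2]*=s
    q=arm.solve_ik([.42,.2,h],M); print(s,h,q)
print(arm.current_joint_positions())
E
```

```text
[[-0.91, 0.42, -0.0], [0.42, 0.91, -0.0], [0.0, -0.0, -1.0]] cam in tool [ 0.068  0.    -0.171] [[-0.0, -0.97, -0.24], [1.0, -0.0, -0.0], [0.0, -0.24, 0.97]] 328.7954320238213
1 0.36 [ 1.81023653e+01  7.95732281e+00  8.46087144e+01 -2.54444375e-14
  8.74339628e+01  2.61023653e+01]
1 0.3 [ 1.81023653e+01  1.03798243e+01  9.09258735e+01 -2.54444375e-14
  7.86943021e+01  2.61023653e+01]
-1 0.36 [ 1.81023653e+01  7.95732281e+00  8.46087144e+01 -2.54444375e-14
  8.74339628e+01 -1.53897635e+02]
-1 0.3 [ 1.81023653e+01  1.03798243e+01  9.09258735e+01 -2.54444375e-14
  7.86943021e+01 -1.53897635e+02]
[ 5.95603723e+01  2.27651766e+01  6.37422832e+01  1.02450085e-03
  9.34944550e+01 -5.47219542e+00]
```

```bash
cat >> h.py <<'E'
def rot(yaw):  # tool down, camera on robot side, yaw = centrifuge yaw (rad)
    c,s=np.cos(yaw),np.sin(yaw); return np.array([[c,-s,0],[s,c,0],[0,0,1]])@np.diag([-1,1,-1.])
E
python3 - <<'E'
from h import *
R=rot(np.radians(-8))
print(arm.solve_ik([.42,.2,.36],R))
arm.move_to([.42,.2,.36],R)
print(arm.current_t()); im=snap("wrist","w1"); cv2.imwrite("pics/w1b.png",cv2.resize(im,(800,500),interpolation=cv2.INTER_CUBIC))
E
```

```text
[ 1.81023653e+01  7.95732281e+00  8.46087144e+01 -2.54444375e-14
  8.74339628e+01 -6.38976347e+01]
4.0667
```

View pics/w1b.png

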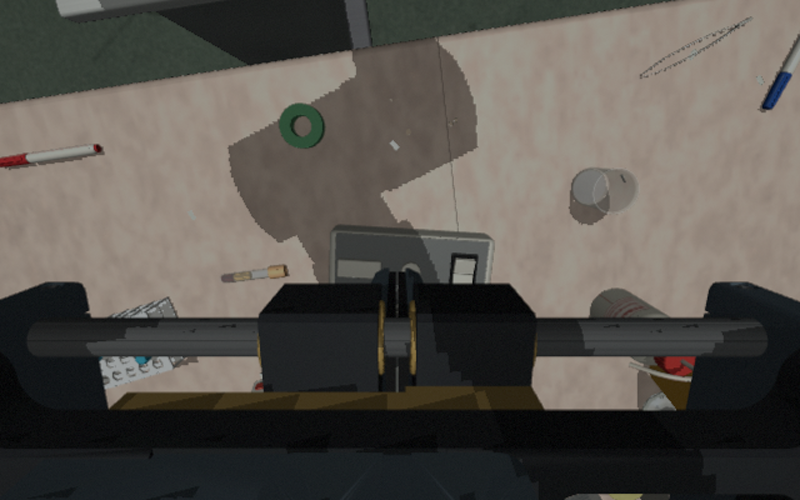

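```bash
cat >> h.py <<'E'
def rot2(yaw): return rot(yaw)@np.diag([-1,-1,1.])
E
python3 - <<'E'
from h import *
R=rot2(np.radians(-8))
arm.move_to([.35,.23,.34],R)
print(arm.current_t(),arm.current_joint_positions().round(1)); im=snap("wrist","w2"); cv2.imwrite("pics/w2b.png",cv2.resize(im,(800,500),interpolation=cv2.INTER_CUBIC))
E
```

```text
6.975 [ 25.1   4.4  91.9   0.   83.8 123.1]
```

View pics/w2b.png

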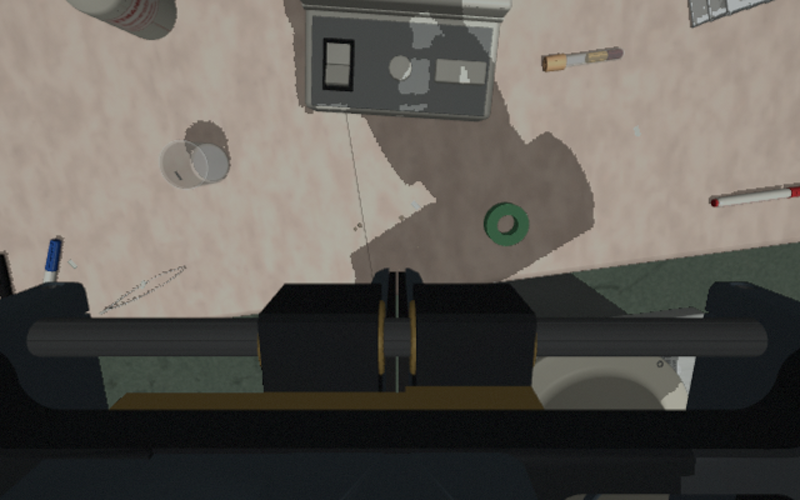

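Run:
```python
from h import *
im=cv2.imread("pics/w2.png"); c=im[0:100,235:415]; cv2.imwrite("pics/w2c.png",cv2.resize(c,None,fx=4.4,fy=4.4,interpolation=cv2.INTER_CUBIC))
g=cv2.cvtColor(im,cv2.COLOR_BGR2GRAY); m=(g<35).astype(np.uint8); m[:,:250]=0; m[:,300:]=0; m[100:]=0
n=max(cv2.findContours(m,0,2)[0],key=cv2.contourArea); r=cv2.minAreaRect(n); print(r); print(cv2.boxPoints(r).tolist()); u=r[0]
for p in cv2.boxPoints(r): print(plane("w2",p,.053).round(4))
print(plane("w2",u,.053))
for uv in ((460/1.25,71/1.25),(400/1.25,67/1.25)): print(plane("w2",uv,.06))
```

```text
((270.0, 51.5), (41.0, 24.0), 90.0)
[[258.0, 31.0], [282.0, 31.0], [282.0, 72.0], [258.0, 72.0]]
[0.5344 0.2801 0.053 ]
[0.5302 0.2499 0.053 ]
[0.4819 0.2579 0.053 ]
[0.4863 0.289  0.053 ]
[0.5085375  0.26917055 0.053     ]
[0.48362545 0.14588386 0.06      ]
[0.49585977 0.20592804 0.06      ]
```

View pics/w2c.png

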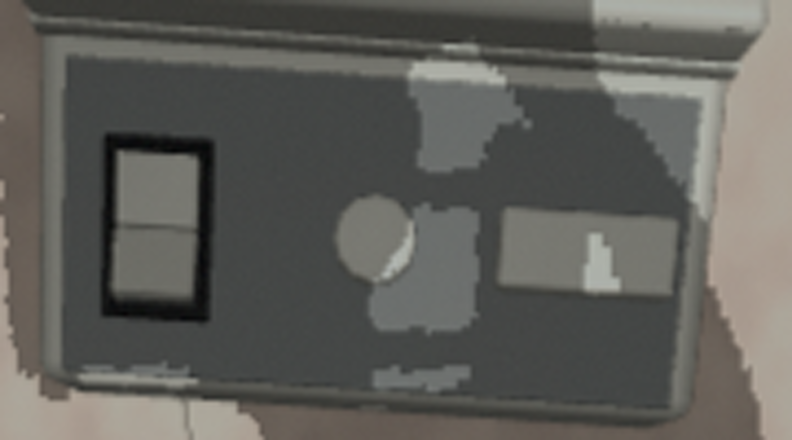

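```bash
cat >> h.py <<'E'
W=np.array([plane("w2",(270.1,51.6),.053),plane("w2",(320.2,54.1),.06),plane("w2",(368.4,57.3),.06)])[:,:2]
L=np.array([[-.066,.064],[-.066,0],[-.066,-.062]])
d=W[0]-W[2]; yaw=np.arctan2(d[1],d[0])-np.pi/2
Q=np.array([[np.cos(yaw),-np.sin(yaw)],[np.sin(yaw),np.cos(yaw)]]); O=(W-L@Q.T).mean(0)
def w(x,y,z): return np.append(O+Q@[x,y],z)
R=rot2(yaw)
E
python3 - <<'E'
from h import *
print(O,np.degrees(yaw),(W-L@Q.T-O).round(4))
tip=lambda th,dz=0: w(.107-.118*np.cos(th),0,.096+.128*np.sin(th)+.004*np.cos(th)+dz)
arm.move_to(tip(.9,.06),R); arm.move_l(tip(.9)); f0=arm.current_force(); t0=arm.current_t(); print(f0.round(2),t0)
for th in np.r_[np.arange(.85,.04,-.05),.02,0]:
    arm.move_l(tip(th),feed=.04); f=arm.current_force()-f0; print(round(th,2),f.round(1),round(arm.current_t(),2))
    if np.linalg.norm(f)>10: break
for k in range(1,6):
    if f[2]>5: break
    arm.move_l(tip(0,-.001*k),feed=.02); f=arm.current_force()-f0; print(k,f.round(1),arm.current_ee_pos().round(4))
print(arm.current_t())
cv2.imwrite("pics/s1.png",cv2.resize(snap("side","s1x")[120:230,220:380],None,fx=4,fy=4,interpolation=2))
E
```

```text
[0.56004711 0.19279885] -11.626931483092216 [[ 0.0001  0.0003]
 [-0.0002 -0.0003]
 [ 0.0001  0.0001]]
[-0.12 -0.3   0.98] 8.5917
0.85 [ 0.5  0.7 -0.6] 8.89
0.8 [ 0.1  0.3 -0.7] 9.19
0.75 [ 0.   0.  -1.3] 9.49
0.7 [ 0.2  0.8 -0.2] 9.79
0.65 [-0.9  0.7 -0.7] 10.09
0.6 [ 0.2  0.8 -0.9] 10.39
0.55 [-0.6  0.2 -1.3] 10.69
0.5 [ 0.2  0.3 -0.9] 11.0
0.45 [ 0.1 -0.  -1.3] 11.31
0.4 [ 0.8  0.1 -0.8] 11.62
0.35 [ 0.2  0.5 -0.4] 11.93
0.3 [-0.5  0.4 -0.4] 12.23
0.25 [ 0.6  0.7 -2. ] 12.54
0.2 [ 0.9  0.2 -2.4] 12.85
0.15 [-0.8  0.4 -1. ] 13.16
0.1 [-0.8  0.   0.2] 13.47
0.05 [ 0.1 -0.8 -1.6] 13.78
0.02 [ 1.1  0.7 -1.1] 14.03
0.0 [0.1 0.2 3.9] 14.28
1 [-3.9 -0.9 16.6] [0.5496 0.1951 0.0999]
14.525
```

View pics/s1.png

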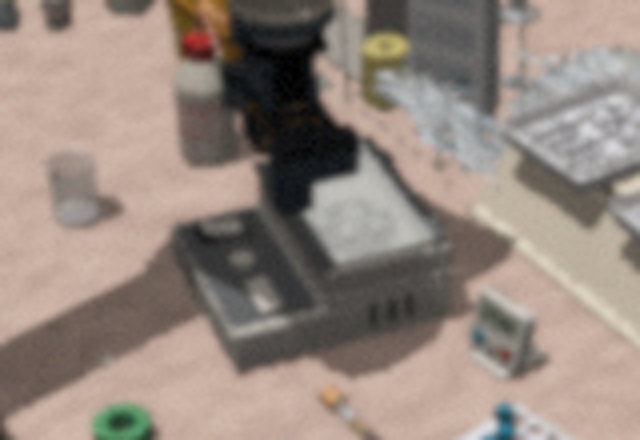

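```bash
cat >> h.py <<'E'
def press(x,y,z0,z1,fmax,step=.0005):
    arm.move_l(w(x,y,z0+.006),R,feed=.1); arm.sleep(.1); f0=np.mean([arm.current_force() for _ in range(3)],0)
    log=[]
    for z in np.arange(z0,z1-1e-6,-step):
        arm.move_l(w(x,y,z),R,feed=.02); f=arm.current_force()-f0; log.append((round(z*1e3,1),f.round(1).tolist()))
        if f[2]>fmax: break
    print(log,arm.current_ee_pos().round(4),arm.current_t())
E
python3 - <<'E'
from h import *
p=arm.current_ee_pos(); arm.move_l([p[0],p[1],.13])
arm.move_l(w(-.088,.064,.13),R,feed=.15)
arm.move_l(w(-.088,.064,.072),R,feed=.1)
press(-.088,.064,.064,.0535,7,.001)
arm.move_l(w(-.088,.064,.12)); arm.move_l(w(-.2,.064,.2),feed=.2); print(arm.current_t())
cv2.imwrite("pics/w3b.png",cv2.resize(snap("wrist","w3"),(800,500),interpolation=2))
E
```

```text
[(np.float64(64.0), [0.0, -0.5, 1.5]), (np.float64(63.0), [-0.5, -0.4, 0.9]), (np.float64(62.0), [-0.5, -0.1, 1.2]), (np.float64(61.0), [-1.2, 0.7, 2.4]), (np.float64(60.0), [-1.7, -0.3, 2.2]), (np.float64(59.0), [-1.1, 0.7, 1.5]), (np.float64(58.0), [-1.2, -0.3, 1.9]), (np.float64(57.0), [-1.3, -0.3, 2.3]), (np.float64(56.0), [-0.9, -0.1, 1.9]), (np.float64(55.0), [-1.8, -0.7, 6.5]), (np.float64(54.0), [-5.7, -2.3, 22.7])] [0.4869 0.2733 0.0549] 19.7833
21.2167
```

View pics/w3b.png

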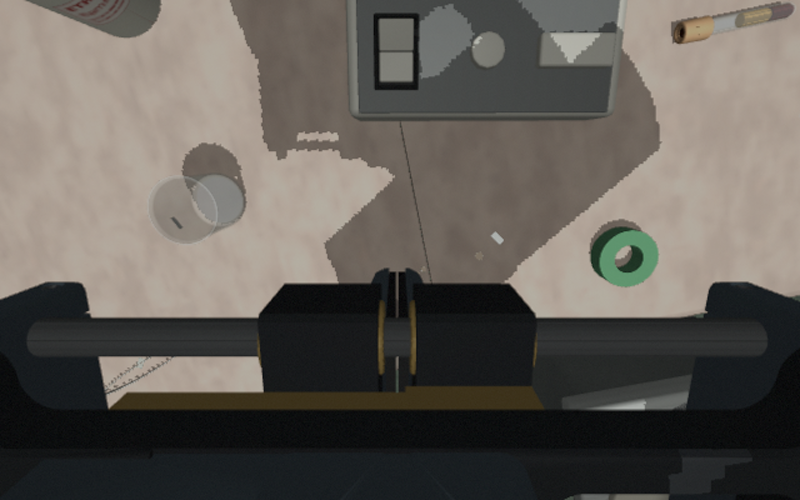

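Run:
```python
from h import *
for p in (w(-.066,-.062,.06),w(-.066,0,.06),w(-.066,.064,.053)): print(proj("w3",p)*1.25)
cv2.imwrite("pics/s2.png",cv2.resize(snap("side","s2x")[130:220,250:350],None,fx=6,fy=6,interpolation=2))
```

```text
[578.12390534  49.53170532]
[488.71753318  49.52393577]
[396.37281702  51.84612221]
```

View pics/s2.png

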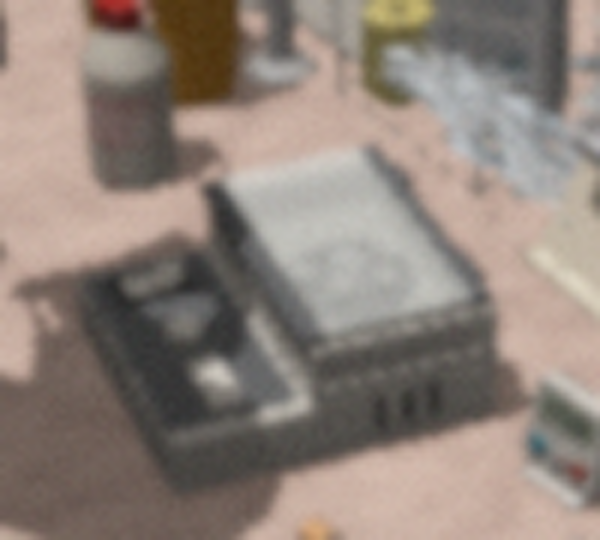

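The lid is shut: it lies flat, with its front strip from (210,190) to (320,340). In the wrist view the keys sit within a pixel of where they project, so the centrifuge hasn't moved. Now the bar key.

Run:
```python
from h import *
arm.move_l(w(-.12,-.062,.14),R,feed=.2); arm.move_l(w(-.066,-.062,.085),R,feed=.15)
press(-.066,-.062,.061,.053,9,.0005)
arm.sleep(.3); print(arm.current_force(),arm.current_ee_pos().round(4))
```

```text
[(np.float64(61.0), [-0.3, -0.5, 0.0]), (np.float64(60.5), [0.1, 1.4, 0.9]), (np.float64(60.0), [-0.7, 1.2, 3.3]), (np.float64(59.5), [-1.1, 1.4, 4.5]), (np.float64(59.0), [-1.0, 0.0, 4.9]), (np.float64(58.5), [0.3, 1.3, 5.2]), (np.float64(58.0), [-0.7, 0.3, 5.3]), (np.float64(57.5), [-0.6, 0.4, 5.5]), (np.float64(57.0), [0.8, 1.2, 5.8]), (np.float64(56.5), [0.4, 1.1, 6.9]), (np.float64(56.0), [1.1, 0.9, 7.1]), (np.float64(55.5), [-0.8, 0.1, 7.2]), (np.float64(55.0), [-0.6, -0.3, 11.0])] [0.483  0.1454 0.0552] 26.825
[-0.25653345  0.61884871 10.05900253] [0.483  0.1454 0.0552]
```

Run:
```python
from h import *
arm.move_l(w(-.066,-.062,.0547),R,feed=.02); arm.sleep(.3); print(arm.current_force(),arm.current_ee_pos().round(4))
arm.sign_off()
```

```text
[-1.72301476 -0.02033379 14.8450454 ] [0.483  0.1454 0.0551]
the job is handed in; nothing more can be done
```

The job is handed in after about 27 s: the lid was pushed shut, the rocker pressed on, then the bar key pressed to its stop and held there at about 15 N. The round key was not touched, and the centrifuge had not moved when checked before the bar key press.

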